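Authorise the electronic key and hold it on the display-case lock

ROBOT

A 6-joint arm with a two-finger parallel gripper is mounted at the origin on the work surface. World frame = base frame: x ahead of the robot, y to its left, z up, the work surface at z = 0. Lengths are in m, angles in rad, forces in N, time in s.
With the tool pointing down it reaches from about 0.375 to 0.975 m from the base axis. Payload 3.8 kg.
Tool frame: the origin (TCP) lies where the fingers leave the gripper's body, on its centre line; the fingertips stand 73 mm ahead of it and the grasp point (between the pads) lies 54 mm ahead of it; z points along the fingers, y is the line along which they close (so a half turn about z gives the same grasp; the last joint's range is limited). The gripper opens to 85 mm and grips with 20 to 120 N. Pads are 22 mm wide; open, the fingers measure 114 mm over their backs; the gripper's body (76 mm by 85 mm) begins 54 mm behind the grasp point. The pads swing forward as they close: fully open they stand 13 mm farther back than shut.
Start: joints at [1.092, 0.264, 1.604, -0, 1.274, -0.037], TCP at [0.289, 0.61, 0.304] pointing down, gripper open.
Joint ranges: [-2.63, 2.63], [-0.94, 2.18], [0.31, 2.57], [-1.31, 4.45], [0, 2.66], [-2.55, 2.55]. Speed limits (rad/s): [2.57, 2.57, 3.14, 3.14, 3.14, 3.14].

INTERFACE

Orientations are given as a rotation vector (axis times angle).
In Python, from workcell import read_state, viewer, bot gives the robot as it stands.
- The arm moves only by the tool jog_arm, never from a script. Its argument "increments" is a list that holds one entry, the list of rows, each a list of 7 numbers: the shift along the tool's x, y, z in units of 30 mm (1.0 is 30 mm), then the turn, a rotation vector about the tool's x, y, z in units of 6 degrees (1.0 is 6 degrees), then the opening, from -1 (shut) to 1 (fully open). A call has exactly 5 rows; each row shifts and turns the commanded pose from where the row before left it, along the tool's axes as they then stand; what a row does not reach is not made up. A row lasts 1/12 s, in which the tool goes at most 41.7 mm and 7.16 degrees, less where a joint would pass 70% of its speed; a pose out of reach is approached as far as the arm can. A call is refused whole if a number of a shift passes 1 or a number of a turn 1, either way. A call with a gripper value outside its range is refused whole. The fingers move at their own pace and stop on an object; "force" is the grip in N (left out, the last holds). Time passes only in rows, so rows that do not move let the fingers close, or fill a call up. It gives the time, the measured TCP pose, the force, the opening and the grip force at its end, in the units of the state.
- read_state(): the state, without advancing time (a new reading comes with each control period).
- viewer.read_camera(name): name is "side" or "top" or "wrist"; returns (picture, depth): 400x640x3 uint8, blue, green, red; 400x640 float32, m along the optical axis (not along the pixel's ray), 0 where there is no reading.
- viewer.camera_params(name): a dict with "fx", "fy", "cx", "cy" (pixels), "R" (3x3) and "t" (3): a world point X has camera coordinates R X + t; the wrist camera has in their place "hand_eye" (4x4, takes a point from camera to tool coordinates, whose origin is the TCP and whose axes are the flange's). Camera axes: x right, y down, z forward; pixel columns grow to the right and rows downward; lengths in m; the calibration is good to about 2 mm. A picture is of the moment at which its call begins: read the wrist's pose just before it. camera_params takes no time and is no camera call.
- bot.finish_job(): hands the job in; it is judged then, once.
The state is a dict: "time": time; "q": joint angles; "joint_vel": joint speeds; "joint_torque": joint torques, N m; "tool_pos": TCP position; "tcp_rot": TCP orientation; "wrist_force": force on the tool from outside, world axes, zero at the start; "torque": the same for the moment, N m; "width": opening from 0.0 (shut) to 1.0 (fully open); "grip_force": force on a finger pad.
Only numpy, scipy, OpenCV 4.12 (cv2) and the standard library are available. Lean on these libraries where they do the work, as an engineer would, in place of code of your own. Each camera call takes 0.05 s, during which the arm holds its last target. There are 200 camera calls.

TASK

With the electronic key still in its dock, enter the code on the five-button key station: press the second, then the fifth, then the third button counting from the dock end, each fully down, one at a time and no other button. Then draw the key out of the dock by its handle, bring its nose squarely onto the middle of the brass disc of the lock on the display case's sloping front rail, and press lightly with a few newtons so that the sprung disc gives, touching the case with nothing but the key. Leave the other goods where they are, and finish while still holding the key on the lock like this: do not let go or back off.

Things in the scene. Friction and masses are not known exactly. Their poses are not given: they have to be found in the camera images.
- station: Key station: fixed black and grey desk unit, 104 mm deep (x) by 224 mm wide (y), with the charging dock of the electronic key at its +y end (robot's left at yaw 0) and a row of five black rubber buttons. Deck round the buttons 38 mm high, dock block 45 mm. Origin: centre of its underside, on the counter; z up, front faces -x.
- dock (a point): Centre of the dock's floor, 14 mm above the counter, 82 mm along +y from the station's middle; axes as the station's. The dock's mouth is 20 mm (x) by 28 mm (y), straight, open upwards and 31 mm deep: the key is drawn straight up.
- btn1_top (a point): Centre of the top of the first (nearest the dock) of five identical black rubber buttons, counted from the dock end. Cap 22 mm (station x) by 16 mm (y), top 46 mm above the counter, 8 mm above the deck. Buttons are 28 mm apart along station -y, the first 52 mm (y) from the dock's centre, the row 12 mm to its -x side. Axes as the station's.
- btn1 (a joint): Travel of the first button from the dock end: 0 up, 0.004 m fully down; springs back. 1.5 N to start, 4 N to bottom.
- btn2_top (a point): Centre of the top of the second of five identical black rubber buttons, counted from the dock end. Cap 22 mm (station x) by 16 mm (y), top 46 mm above the counter, 8 mm above the deck. Buttons are 28 mm apart along station -y, the first 52 mm (y) from the dock's centre, the row 12 mm to its -x side. Axes as the station's.
- btn2 (a joint): Travel of the second button from the dock end: 0 up, 0.004 m fully down; springs back. 1.5 N to start, 4 N to bottom.
- btn3_top (a point): Centre of the top of the third of five identical black rubber buttons, counted from the dock end. Cap 22 mm (station x) by 16 mm (y), top 46 mm above the counter, 8 mm above the deck. Buttons are 28 mm apart along station -y, the first 52 mm (y) from the dock's centre, the row 12 mm to its -x side. Axes as the station's.
- btn3 (a joint): Travel of the third button from the dock end: 0 up, 0.004 m fully down; springs back. 1.5 N to start, 4 N to bottom.
- btn4_top (a point): Centre of the top of the fourth of five identical black rubber buttons, counted from the dock end. Cap 22 mm (station x) by 16 mm (y), top 46 mm above the counter, 8 mm above the deck. Buttons are 28 mm apart along station -y, the first 52 mm (y) from the dock's centre, the row 12 mm to its -x side. Axes as the station's.
- btn4 (a joint): Travel of the fourth button from the dock end: 0 up, 0.004 m fully down; springs back. 1.5 N to start, 4 N to bottom.
- btn5_top (a point): Centre of the top of the fifth (farthest from the dock) of five identical black rubber buttons, counted from the dock end. Cap 22 mm (station x) by 16 mm (y), top 46 mm above the counter, 8 mm above the deck. Buttons are 28 mm apart along station -y, the first 52 mm (y) from the dock's centre, the row 12 mm to its -x side. Axes as the station's.
- btn5 (a joint): Travel of the fifth button from the dock end: 0 up, 0.004 m fully down; springs back. 1.5 N to start, 4 N to bottom.
- ekey: Loose electronic key, about 80 g, standing nose down in the dock. Origin: centre of its flat nose face; z up the key. Steel nose 14 mm across, 12 mm long, then a grey handle 18 mm (x) by 26 mm (y) from 12 to 82 mm, ring loop to 89 mm. Docked, its axes match the station's and it is free from 31 mm up. Grip the 18 mm way (fingers closing along its x), about 60 mm above the nose face.
- case: Display case with lock: fixed wood case 360 mm wide, 270 mm deep, aluminium-framed sloping glass lid over model cars and card packs, rising from about 97 mm at the front to 185 mm at the back. Origin on the counter, under the lock's seat on the front rail; z up, front faces -x, y along the front rail.
- lock_face (a point): Centre of the outer face of the lock's sprung brass disc, 16 mm across, in a round dark steel lock 42 mm across on the case's front rail, about 123 mm above the counter. z points outwards, square to the disc: 18 degrees from vertical, leaning to the case's front. The disc stands 4 mm out of the lock's face, in a guard ring 30 mm wide inside, 2.5 mm high; this point moves with it.
- lock_contact (a joint): How far the lock's disc is pushed in: 0 free, 0.004 m flush with the lock's face. Spring: 2 N to start, 1.5 N per mm more, 8 N when flush; rigid beyond.
- skittle: Loose wooden skittle, 110 mm tall, 43 mm across, standing behind (+x of) the station. Origin: centre of its foot. Leave alone.
- cardgame: Loose green card-game box 65 x 95 x 22 mm lying in front of the station's dock end. Origin: centre of its underside. Leave alone.
- toycar: Loose white toy car 72 x 32 x 29 mm in front of the station's other end. Origin: centre of its underside. Leave alone.
- gamebox: Loose blue game box 150 x 120 x 45 mm lying behind the station. Origin: centre of its underside. Leave alone.
- yoyo: Loose dark wooden yo-yo 58 mm across, 34 mm high, lying flat in front of the case. Origin: centre of its underside. Leave alone.
There are look-alikes about, which are no part of the job. Leave any turquoise look-alike of the station alone.

How it is judged:
By the outcome, as a careful person would: the job done as asked, in the order asked, and still so for the second after the job is handed in, while the arm keeps its last pose, push and grip.
It also fails if it takes over 61 s, if anything falls off the work surface, if the arm or the gripper's body presses on something with over 40 N, if the wrist force passes 120 N, or if a joint passes its speed limit or range.

## Working session

There is one attempt and no reset: what is moved stays moved. The work goes in short steps, Python scripts to look and compute and a tool call to move; the robot and the scene stay as the last step left them, time stands still between calls to the robot, and variables do not carry over. Pictures are saved under pics/ and viewed, at most 10 in all, crops included, and the job is handed in when it is done.

Besides the shell and the picture viewer there is one more tool, called as name([rows], argument=value, ...), one row to a line, values as JSON. jog_arm: Moves the arm, as the interface text tells. Its arguments: {"type":"object","properties":{"increments":{"type":"array","items":{"type":"array","items":{"type":"array","items":{"type":"number"}}}},"force":{"type":"number"}},"required":["increments"]}

```bash
mkdir -p pics; cat > h.py <<'E'
import numpy as np, cv2
from scipy.spatial.transform import Rotation as Ro
from workcell import read_state, viewer, bot
def cam(n):
    s=read_state(); p,d=viewer.read_camera(n); c=viewer.camera_params(n)
    if n=='wrist':
        T=np.eye(4);T[:3,:3]=Ro.from_rotvec(s['tcp_rot']).as_matrix();T[:3,3]=s['tool_pos']
        M=T@np.array(c['hand_eye'])
    else:
        M=np.eye(4);R=np.array(c['R']);M[:3,:3]=R.T;M[:3,3]=-R.T@np.array(c['t'])
    return p,d,c,M
def ray(c,M,u,v):
    return M[:3,3],M[:3,:3]@np.array([(u-c['cx'])/c['fx'],(v-c['cy'])/c['fy'],1])
def onz(c,M,u,v,z):
    o,r=ray(c,M,u,v); return o+r*(z-o[2])/r[2]
def pt(c,M,d,u,v):
    o,r=ray(c,M,u,v); return o+r*d[int(round(v)),int(round(u))]
def proj(c,M,X):
    k=M[:3,:3].T@(np.array(X)-M[:3,3]); return c['fx']*k[0]/k[2]+c['cx'],c['fy']*k[1]/k[2]+c['cy']
E
python3 - <<'E'
from h import *
import pickle
o={}
for n in('top','side'):
    o[n]=cam(n); cv2.imwrite(f'pics/{n}.png',o[n][0])
pickle.dump(o,open('o.pkl','wb'))
s=read_state();print(s)
for n in o: print(o[n][3].round(3),o[n][2]['fx'])
print(viewer.camera_params('wrist'))
E
```

```text
{'time': 0.1, 'q': array([ 1.09208663e+00,  2.64718723e-01,  1.60525474e+00, -3.18039143e-05,
        1.27370409e+00, -3.69002019e-02]), 'joint_vel': array([-1.87131713e-03, -1.88388848e-03, -1.61689009e-03, -5.03541819e-05,
       -1.77953502e-03, -2.40176566e-03]), 'joint_torque': array([-5.64084294e-04, -5.16706002e+01, -3.68591416e+01, -2.49804862e-04,
        6.33476826e-03,  1.39945953e-05]), 'tool_pos': array([0.28838381, 0.6097206 , 0.30264946]), 'tcp_rot': array([-0.68823744, -3.0647624 ,  0.00317839]), 'wrist_force': array([-0.14306208,  1.67809145, -0.25768399]), 'torque': array([-0.02733892, -0.05601398, -0.01482903]), 'grip_force': 0.0, 'width': 0.9964963042549506}
[[-0.026 -0.991  0.128  0.301]
 [-1.     0.025 -0.009 -0.006]
 [ 0.006 -0.128 -0.992  1.523]
 [ 0.     0.     0.     1.   ]] 476.0757653177281
[[-0.998 -0.042  0.042  0.416]
 [-0.059  0.594 -0.803  1.09 ]
 [ 0.009 -0.804 -0.595  0.939]
 [ 0.     0.     0.     1.   ]] 451.6138510931107
{'fx': 355.4447025717616, 'fy': 355.4447025717616, 'cx': 320.84037467867756, 'cy': 196.68061969628846, 'hand_eye': array([[ 1.75258888e-04, -9.59698049e-01, -2.81033137e-01,
         7.03975975e-02],
       [ 9.99999964e-01,  1.11787239e-04,  2.41882104e-04,
        -3.28164106e-04],
       [-2.00717865e-04, -2.81033169e-01,  9.59698035e-01,
        -6.91042847e-02],
       [ 0.00000000e+00,  0.00000000e+00,  0.00000000e+00,
         1.00000000e+00]])}
```

View pics/top.png

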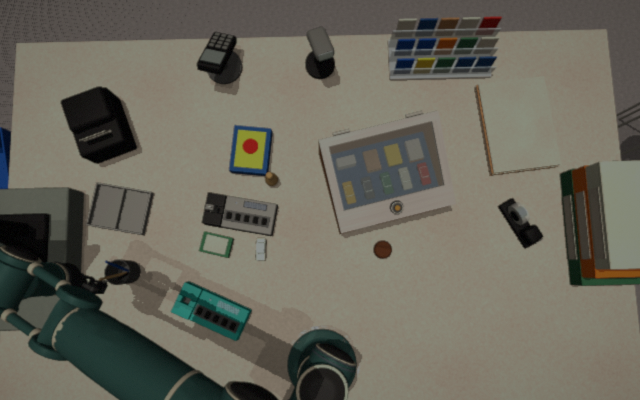

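View pics/side.png

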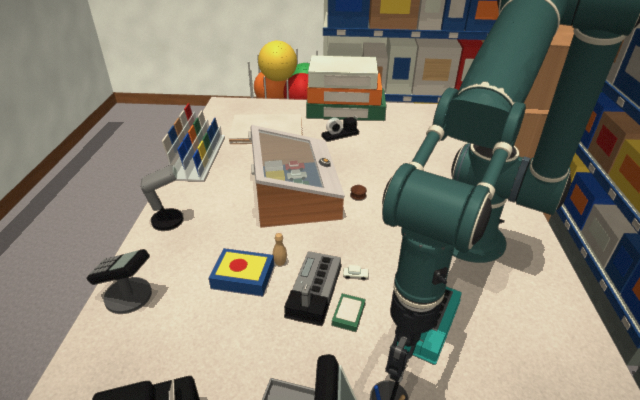

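Top view: the grey/black station is at about (240,213), with the dock at its left end (212,208) and buttons from (233,216) to (265,221). The lock is at (397,208) and the yo-yo at (383,249). Candidates for the station are the grey unit (240,213), the turquoise look-alike (212,310), the card reader (218,52) and the black printer (98,125). By the description it is the grey one, since turquoise is excluded. Next is a coarse fix and a crop to check.

```bash
python3 - <<'E'
from h import *
import pickle
o=pickle.load(open('o.pkl','rb'))
p,d,c,M=o['top']
for n,u,v,z in(('dock',212,208,.08),('b1',233,216,.046),('b5',265,221,.046),('lock',397,208,.123),('skittle',272,179,.1),('turq',212,310,.04),('yoyo',383,249,.034)):
    print(n,onz(c,M,u,v,z).round(3),pt(c,M,d,u,v).round(3))
cv2.imwrite('pics/crop.png',np.hstack([cv2.resize(p[180:265,190:290],None,fx=4,fy=4,interpolation=2),cv2.resize(p[180:265,350:450],None,fx=4,fy=4,interpolation=2)]))
E
```

```text
dock [0.485 0.321 0.08 ] [0.483 0.318 0.095]
b1 [0.463 0.264 0.046] [0.463 0.264 0.042]
b5 [0.445 0.164 0.046] [0.445 0.165 0.041]
lock [ 0.466 -0.236  0.123] [ 0.465 -0.236  0.125]
skittle [0.567 0.135 0.1  ] [0.572 0.138 0.071]
turq [0.177 0.329 0.04 ] [0.177 0.33  0.039]
yoyo [ 0.349 -0.201  0.034] [ 0.349 -0.201  0.034]
```

View pics/crop.png

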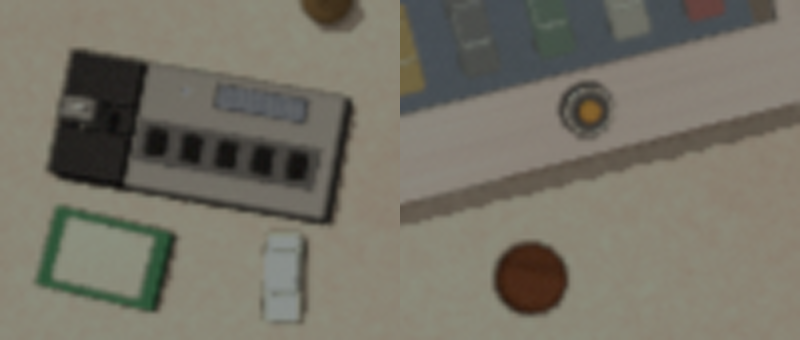

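The crop confirms the grey station, with its black dock and the key at the left and five black buttons. The lock is the dark ring with a brass disc at about (397,208). Now I move above the station and close the fingers.

jog_arm([
  [[-0.88, -0.8, 0.15, 0, 0, 0, -1], [-0.88, -0.8, 0.15, 0, 0, 0, -1], [-0.88, -0.8, 0.15, 0, 0, 0, -1], [-0.88, -0.8, 0.15, 0, 0, 0, -1], [-0.88, -0.8, 0.15, 0, 0, 0, -1]],
], force=30)

```text
time: 0.52
tool_pos: [0.3566, 0.4435, 0.2805]
tcp_rot: [-0.687, -3.065, 0.002]
wrist_force: [-0.3, 0.7, 0.5]
width: 0.298
grip_force: 0.0
```

jog_arm([
  [[-0.88, -0.8, 0.15, 0, 0, 0, -1], [-0.88, -0.8, 0.15, 0, 0, 0, -1], [-0.88, -0.8, 0.15, 0, 0, 0, -1], [-0.88, -0.8, 0.15, 0, 0, 0, -1], [-0.88, -0.8, 0.15, 0, 0, 0, -1]],
])

```text
time: 0.93
tool_pos: [0.4246, 0.2786, 0.2583]
tcp_rot: [-0.688, -3.065, 0.001]
wrist_force: [0.0, 0.2, -0.3]
width: -0.0
grip_force: 0.0
```

jog_arm([
  [[-0.88, -0.8, 0.15, 0, 0, 0, -1], [-0.88, -0.8, 0.15, 0, 0, 0, -1], [0, 0, 0, 0, 0, 1, -1], [0, 0, 0, 0, 0, 1, -1], [0, 0, 0, 0, 0, 1, -1]],
])

```text
time: 1.35
tool_pos: [0.4518, 0.2132, 0.2493]
tcp_rot: [-1.17, -2.915, 0.001]
wrist_force: [-0.1, -0.1, -0.2]
width: -0.0
grip_force: 0.0
```

jog_arm([
  [[0, 0, 0, 0, 0, 1, -1], [0, 0, 0, 0, 0, 1, -1], [0, 0, 0, 0, 0, 1, -1], [0, 0, 0, 0, 0, 1, -1], [0, 0, 0, 0, 0, 1, -1]],
])

```text
time: 1.77
tool_pos: [0.4515, 0.2142, 0.2494]
tcp_rot: [-1.882, -2.515, 0.001]
wrist_force: [0.5, 1.0, -0.4]
width: -0.0
grip_force: 0.0
```

jog_arm([
  [[0, 0, 0, 0, 0, 1, -1], [0, 0, 0, 0, 0, 1, -1], [0, 0, 0, 0, 0, 1, -1], [0, 0, 0, 0, 0, 1, -1], [0, 0, 0, 0, 0, 0.5, -1]],
])

```text
time: 2.18
tool_pos: [0.4515, 0.2142, 0.2494]
tcp_rot: [-2.417, -2.007, 0.002]
wrist_force: [0.3, -0.6, -0.6]
width: 0.002
grip_force: 0.0
```

```bash
python3 - <<'E'
from h import *
import pickle
s=read_state();print(s['time'],s['tool_pos'],Ro.from_rotvec(s['tcp_rot']).as_matrix().round(3),s['q'].round(2),s['wrist_force'],s['width'])
o=cam('wrist');pickle.dump(o,open('w1.pkl','wb'));cv2.imwrite('pics/w1.png',o[0])
E
```

```text
2.1833 [0.45147699 0.21421035 0.24938498] [[ 0.184  0.983 -0.001]
 [ 0.983 -0.184 -0.   ]
 [-0.001 -0.001 -1.   ]] [ 0.39 -0.03  2.03  0.    1.14  0.58] [ 0.26777532 -0.63604981 -0.61370163] 0.0016077945414872258
```

View pics/w1.png

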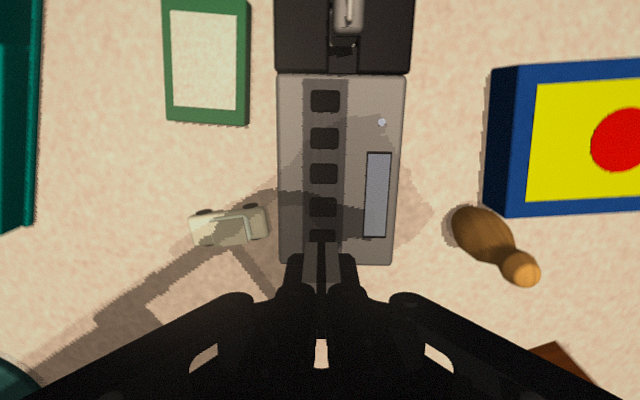

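The wrist view shows the buttons at about (325,101), (324,138), (323,173) and (323,207), with the fifth half hidden at (322,237). The key is at the top (348,15).

```bash
python3 - <<'E'
from h import *
import pickle
p,d,c,M=pickle.load(open('w1.pkl','rb'))
g=cv2.cvtColor(p,cv2.COLOR_BGR2GRAY)
sub=g[80:226,304:346]; m=(sub<35).astype(np.uint8)
n,l,st,ce=cv2.connectedComponentsWithStats(m)
B=[]
for i in range(1,n):
    if st[i,4]>100:
        u,v=ce[i]+[304,80]; X=onz(c,M,u,v,.046);B.append(X);print(st[i],u,v,X.round(4),pt(c,M,d,u,v)[2].round(4))
B=sorted(B,key=lambda X:-X[1])
for a,b in zip(B,B[1:]): print(np.linalg.norm(a-b))
# back edge of station in deck / dock-deck seam colours
s=read_state();R=Ro.from_rotvec(s['tcp_rot']).as_matrix()
print('tip',proj(c,M,s['tool_pos']+R@[0,0,.073]))
E
```

```text
[ 12  10  24  22 193] 331.2020725388601 101.35751295336787 [0.4716 0.2761 0.046 ] 0.0455
[ 11  48  24  21 160] 331.3875 139.88125 [0.4668 0.2481 0.046 ] 0.0447
[  8  84  26  20 284] 326.38028169014086 173.33802816901408 [0.4583 0.2232 0.046 ] 0.0448
[  5 117  28  20 514] 322.44163424124514 206.8968871595331 [0.4503 0.1966 0.046 ] 0.0458
0.02840031379911617
0.026360965370294708
0.027805672715405204
tip (np.float64(318.7834503698869), np.float64(260.48057226697284))
```

```bash
python3 - <<'E'
from h import *
import pickle
p,d,c,M=pickle.load(open('w1.pkl','rb'))
v,u=np.mgrid[0:400,0:640]
r=np.stack([(u-c['cx'])/c['fx'],(v-c['cy'])/c['fy'],np.ones_like(u)],-1)*d[...,None]
W=r@M[:3,:3].T+M[:3,3]; z=W[...,2]
m=((z>.0425)&(z<.050)).astype(np.uint8); m[:,:300]=0;m[:,350:]=0;m[:82]=0;m[228:]=0
n,l,st,ce=cv2.connectedComponentsWithStats(m)
B=[]
for i in range(1,n):
    if st[i,4]>100:
        X=onz(c,M,*ce[i],.046);B.append(X);print(st[i],ce[i].round(1),X.round(4),np.median(z[l==i]).round(4))
g=cv2.cvtColor(p,cv2.COLOR_BGR2GRAY);print(g[101,296:350],g[173,296:350])
E
```

```text
[310  90  29  22 615] [324.1 100.4] [0.4666 0.2778 0.046 ] 0.0449
[310 128  28  21 568] [323.4 138. ] [0.4611 0.2507 0.046 ] 0.0448
[310 164  27  20 527] [322.9 173.6] [0.4557 0.2235 0.046 ] 0.0449
[309 198  28  19 489] [322.5 207. ] [0.4503 0.1964 0.046 ] 0.0448
[149 151 147 147 149 152 123 101  94  96  96  90  99  95  59  34  37  39
  38  42  35  40  37  39  37  34  34  39  35  36  33  37  31  31  37  33
  39  36  35  37  36  35  25  38  79  92  92  93  90  88  89 123 148 149] [121 120 120 123 119 122 105  81  67  75  73  76  69  65  40  36  37  33
  37  37  33  37  31  35  30  35  34  36  32  38  35  35  35  31  32  29
  34  33  31  32  32  47  63  72  76  74  71  73  90 115 120 113 116 122]
```

jog_arm([
  [[0.63, 0.05, 0, 0, 0, 0, -1], [0.63, 0.04, 0.5, 0, 0, 0, -1], [0, 0, 1, 0, 0, 0, -1], [0, 0, 1, 0, 0, 0, -1], [0, 0, 1, 0, 0, 0, -1]],
])

```text
time: 2.65
tool_pos: [0.4614, 0.2515, 0.144]
tcp_rot: [2.41, 2.015, 0.002]
wrist_force: [0.6, -0.7, 0.0]
width: -0.001
grip_force: 0.0
```

jog_arm([
  [[0, 0, 0.5, 0, 0, 0, -1], [0, 0, 0.1, 0, 0, 0, -1], [0, 0, 0.07, 0, 0, 0, -1], [0, 0, 0, 0, 0, 0, -1], [0, 0, 0, 0, 0, 0, -1]],
])

```text
time: 3.07
tool_pos: [0.4624, 0.2516, 0.1263]
tcp_rot: [2.411, 2.013, 0.004]
wrist_force: [0.2, -0.6, 0.8]
width: 0.001
grip_force: 0.0
```

```bash
python3 - <<'E'
from h import *
o=cam('wrist');s=read_state();print(s['tool_pos'],s['wrist_force']);cv2.imwrite('pics/w2.png',o[0])
E
```

```text
[0.46248988 0.2516326  0.12649957] [-0.0933984  -0.06741103 -0.48392529]
```

View pics/w2.png

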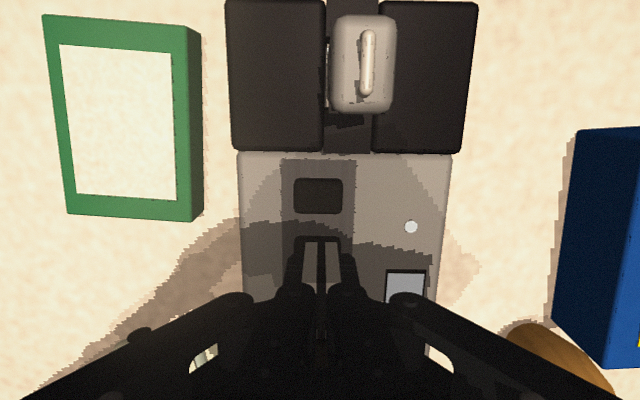

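The fingertips are over the second button, centred at about (320,245), and the first button is clear at (318,196). The key is at (363,62). Now I press.

jog_arm([
  [[0, 0, 0.1, 0, 0, 0, -1], [0, 0, 0.1, 0, 0, 0, -1], [0, 0, 0.05, 0, 0, 0, -1], [0, 0, 0.05, 0, 0, 0, -1], [0, 0, 0, 0, 0, 0, -1]],
])

```text
time: 3.53
tool_pos: [0.4617, 0.2513, 0.1161]
tcp_rot: [2.412, 2.013, 0.002]
wrist_force: [0.6, -0.2, 2.5]
width: -0.002
grip_force: 1.5
```

jog_arm([
  [[0, 0, 0.05, 0, 0, 0, -1], [0, 0, 0.03, 0, 0, 0, -1], [0, 0, 0, 0, 0, 0, -1], [0, 0, 0, 0, 0, 0, -1], [0, 0, 0, 0, 0, 0, -1]],
])

```text
time: 3.95
tool_pos: [0.4617, 0.2513, 0.1145]
tcp_rot: [2.412, 2.013, 0.001]
wrist_force: [-1.1, -0.9, 9.2]
width: 0.002
grip_force: 4.6
```

jog_arm([
  [[0, 0, -0.7, 0, 0, 0, -1], [-0.5, 0, -0.3, 0, 0, 0, -1], [-0.8, -0.02, 0, 0, 0, 0, -1], [-0.8, -0.03, 0, 0, 0, 0, -1], [-0.69, 0, 0, 0, 0, 0, -1]],
])

```text
time: 4.37
tool_pos: [0.4439, 0.168, 0.1431]
tcp_rot: [-2.411, -2.014, 0.002]
wrist_force: [-0.3, 0.2, 0.4]
width: -0.002
grip_force: 0.0
```

jog_arm([
  [[0, 0, 0.4, 0, 0, 0, -1], [0, 0, 0.2, 0, 0, 0, -1], [0, 0, 0, 0, 0, 0, -1], [0, 0, 0, 0, 0, 0, -1], [0, 0, 0, 0, 0, 0, -1]],
])

```text
time: 4.78
tool_pos: [0.445, 0.1695, 0.1254]
tcp_rot: [-2.411, -2.013, 0.0]
wrist_force: [0.7, 0.4, -0.7]
width: -0.001
grip_force: 0.0
```

```bash
python3 - <<'E'
from h import *
o=cam('wrist');s=read_state();print(s['tool_pos'],s['wrist_force'])
p,d,c,M=o
v,u=np.mgrid[0:400,0:640]
r=np.stack([(u-c['cx'])/c['fx'],(v-c['cy'])/c['fy'],np.ones_like(u)],-1)*d[...,None]
W=r@M[:3,:3].T+M[:3,3]; z=W[...,2]
def comp(lo,hi,zz):
    m=((z>lo)&(z<hi)).astype(np.uint8); m[:,:260]=0;m[:,400:]=0;m[235:]=0
    n,l,st,ce=cv2.connectedComponentsWithStats(m)
    for i in range(1,n):
        if st[i,4]>150: print(st[i],ce[i].round(1),onz(c,M,*ce[i],zz).round(4),np.median(z[l==i]).round(4))
comp(.0425,.050,.046); comp(.09,.11,.096)
import pickle; pickle.dump(o,open('w3.pkl','wb')); cv2.imwrite('pics/w3.png',p)
E
```

```text
[0.44516978 0.16956793 0.12561398] [0.01527846 0.25116979 0.11560469]
[296   0  57   9 434] [324.4   3.5] [0.4655 0.2704 0.046 ] 0.0444
[ 295   42   56   43 2247] [322.6  62.7] [0.4611 0.25   0.046 ] 0.0449
[ 296  114   52   39 1914] [321.1 133.3] [0.4557 0.2232 0.046 ] 0.0449
[ 296  179   50   36 1641] [320.2 196.8] [0.4504 0.1963 0.046 ] 0.0449
```

jog_arm([
  [[0, 0, 0.1, 0, 0, 0, -1], [0, 0, 0.1, 0, 0, 0, -1], [0, 0, 0.1, 0, 0, 0, -1], [0, 0, 0.07, 0, 0, 0, -1], [0, 0, 0, 0, 0, 0, -1]],
])

```text
time: 5.25
tool_pos: [0.4453, 0.1694, 0.1147]
tcp_rot: [-2.412, -2.013, -0.001]
wrist_force: [-1.3, 0.7, 5.4]
width: -0.0
grip_force: 1.9
```

jog_arm([
  [[0, 0, 0.02, 0, 0, 0, -1], [0, 0, 0, 0, 0, 0, -1], [0, 0, 0, 0, 0, 0, -1], [0, 0, 0, 0, 0, 0, -1], [0, 0, 0, 0, 0, 0, -1]],
])

```text
time: 5.67
tool_pos: [0.4452, 0.1694, 0.1146]
tcp_rot: [-2.412, -2.013, -0.001]
wrist_force: [-2.3, 1.3, 7.3]
width: 0.001
grip_force: 3.8
```

jog_arm([
  [[0, 0, 0.03, 0, 0, 0, -1], [0, 0, 0, 0, 0, 0, -1], [0, 0, 0, 0, 0, 0, -1], [0, 0, -0.6, 0, 0, 0, -1], [0, 0, -0.3, 0, 0, 0, -1]],
])

```text
time: 6.08
tool_pos: [0.4451, 0.1691, 0.1407]
tcp_rot: [2.412, 2.013, 0.001]
wrist_force: [0.9, 1.1, 0.8]
width: 0.002
grip_force: 0.0
```

jog_arm([
  [[0.6, 0, 0, 0, 0, 0, -1], [0.8, 0.01, 0, 0, 0, 0, -1], [0.44, 0, 0, 0, 0, 0, -1], [0, 0, 0.3, 0, 0, 0, -1], [0, 0, 0.15, 0, 0, 0, -1]],
])

```text
time: 6.5
tool_pos: [0.4546, 0.2235, 0.1252]
tcp_rot: [2.41, 2.015, -0.002]
wrist_force: [0.6, -0.3, 0.6]
width: -0.002
grip_force: 0.0
```

jog_arm([
  [[0, 0, 0, 0, 0, 0, -1], [0, 0, 0, 0, 0, 0, -1], [0, 0, 0.1, 0, 0, 0, -1], [0, 0, 0.1, 0, 0, 0, -1], [0, 0, 0, 0, 0, 0, -1]],
])

```text
time: 6.92
tool_pos: [0.4546, 0.2226, 0.1196]
tcp_rot: [-2.413, -2.012, 0.002]
wrist_force: [-0.1, -0.6, -0.1]
width: 0.002
grip_force: 0.0
```

jog_arm([
  [[0, 0, 0.1, 0, 0, 0, -1], [0, 0, 0.06, 0, 0, 0, -1], [0, 0, 0.04, 0, 0, 0, -1], [0, 0, 0.03, 0, 0, 0, -1], [0, 0, 0, 0, 0, 0, -1]],
])

```text
time: 7.33
tool_pos: [0.4553, 0.2231, 0.1146]
tcp_rot: [2.412, 2.013, -0.0]
wrist_force: [-3.2, -2.8, 9.8]
width: -0.003
grip_force: 4.8
```

jog_arm([
  [[0, 0, 0.02, 0, 0, 0, -1], [0, 0, 0, 0, 0, 0, -1], [0, 0, 0, 0, 0, 0, -1], [0, 0, 0, 0, 0, 0, -1], [0, 0, 0, 0, 0, 0, -1]],
])

```text
time: 7.75
tool_pos: [0.4553, 0.2231, 0.1145]
tcp_rot: [2.411, 2.013, -0.0]
wrist_force: [-4.2, -2.0, 12.8]
width: 0.001
grip_force: 6.8
```

jog_arm([
  [[0, 0, -1, 0, 0, 0, -1], [0, 0, -1, 0, 0, 0, -1], [0, 0, -1, 0, 0, 0, -1], [0, 0, -1, 0, 0, 0, 0.0], [0.5, 0.1, -0.6, 0, 0, 0, 0.0]],
])

```text
time: 8.17
tool_pos: [0.4609, 0.2367, 0.254]
tcp_rot: [2.412, 2.011, 0.004]
wrist_force: [1.1, 0.1, 0.4]
width: 0.271
grip_force: 0.0
```

jog_arm([
  [[0.8, 0.2, 0, 0, 0, 0, 0.0], [0.7, 0.16, 0, 0, 0, 0, 0.0], [0, 0, 0, 0, 0, 0, 0.0], [0, 0, 0, 0, 0, 0, 0.0], [0, 0, 0, 0, 0, 0, 0.0]],
])

```text
time: 8.58
tool_pos: [0.4787, 0.2795, 0.2501]
tcp_rot: [-2.411, -2.013, 0.003]
wrist_force: [-0.3, -0.4, 0.1]
width: 0.501
grip_force: 0.0
```

```bash
python3 - <<'E'
from h import *
s=read_state();print(s['time'],s['tool_pos'],Ro.from_rotvec(s['tcp_rot']).as_matrix().round(3),s['width'])
o=cam('wrist')
p,d,c,M=o
v,u=np.mgrid[0:400,0:640]
r=np.stack([(u-c['cx'])/c['fx'],(v-c['cy'])/c['fy'],np.ones_like(u)],-1)*d[...,None]
W=r@M[:3,:3].T+M[:3,3]; z=W[...,2]
m=((z>.085)&(z<.115)&(np.hypot(W[...,0]-.4886,W[...,1]-.3264)<.04)).astype(np.uint8)
n,l,st,ce=cv2.connectedComponentsWithStats(m)
for i in range(1,n):
    if st[i,4]>100: 
        P=W[l==i];P=P[(P[:,2]>.092)&(P[:,2]<.099)];rr=cv2.minAreaRect((P[:,:2]*1000).astype(np.float32))
        print(st[i],ce[i],P.mean(0),np.percentile(P[:,2],[5,50,95]),rr)
import pickle; pickle.dump(o,open('w4.pkl','wb')); cv2.imwrite('pics/w4.png',p)
E
```

```text
8.5833 [0.47873544 0.27948692 0.2500511 ] [[ 0.179  0.984 -0.001]
 [ 0.984 -0.179 -0.001]
 [-0.001 -0.001 -1.   ]] 0.500671604323742
[ 308  109   29   42 1160] [321.7362069  129.30517241] [0.48861725 0.32686022 0.09448527] [0.09255792 0.09458202 0.09598897] ((488.6626281738281, 326.3374938964844), (25.067882537841797, 17.56751251220703), 79.14672088623047)
```

View pics/w4.png

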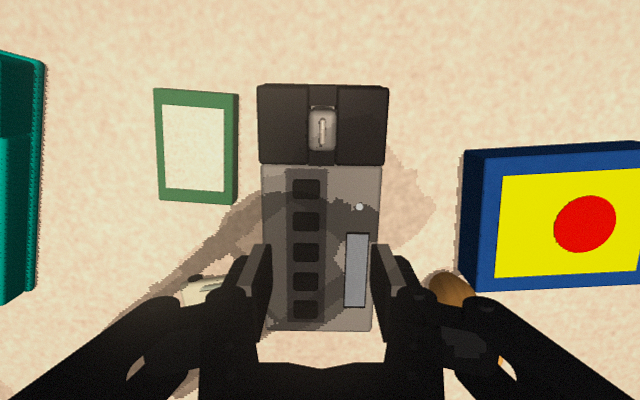

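The key is at (322,129) in the dock, measured at (0.4886, 0.3267), which agrees with the button row. Its rectangle measures 25 x 17.6 mm. Now I grasp it.

jog_arm([
  [[0.8, 0.02, 0, 0, 0, 0, 0.0], [0.8, 0.025, 0, 0, 0, 0, 0.0], [0, 0, 0.5, 0, 0, 0, 0.0], [0, 0, 1, 0, 0, 0, 0.0], [0, 0, 1, 0, 0, 0, 0.0]],
])

```text
time: 9.05
tool_pos: [0.49, 0.327, 0.1764]
tcp_rot: [2.412, 2.012, 0.005]
wrist_force: [-0.2, 0.0, -1.0]
width: 0.503
grip_force: 0.0
```

jog_arm([
  [[0, 0, 1, 0, 0, 0, 0.0], [0, 0, 0.4, 0, 0, 0, 0.0], [0, 0, 0.17, 0, 0, 0, 0.0], [0, 0, 0, 0, 0, 0, 0.0], [0, 0, 0, 0, 0, 0, 0.0]],
])

```text
time: 9.47
tool_pos: [0.49, 0.327, 0.1299]
tcp_rot: [2.412, 2.012, 0.003]
wrist_force: [0.1, -0.4, 0.0]
width: 0.501
grip_force: 0.0
```

jog_arm([
  [[0, -0.04, 0.05, 0, 0, 0, 0.0], [0, 0, 0, 0, 0, 0, -0.4], [0, 0, 0, 0, 0, 0, -1], [0, 0, 0, 0, 0, 0, -1], [0, 0, 0, 0, 0, 0, -1]],
], force=45)

```text
time: 9.88
tool_pos: [0.4888, 0.3275, 0.1287]
tcp_rot: [2.412, 2.013, 0.004]
wrist_force: [-0.2, -0.9, 6.3]
width: 0.204
grip_force: 45.8
```

jog_arm([
  [[0, 0, 0, 0, 0, 0, -1], [0, 0, 0, 0, 0, 0, -1], [0, 0, 0, 0, 0, 0, -1], [0, 0, 0, 0, 0, 0, -1], [0, 0, 0, 0, 0, 0, -1]],
])

```text
time: 10.3
tool_pos: [0.4889, 0.3275, 0.1287]
tcp_rot: [2.412, 2.013, 0.004]
wrist_force: [-0.9, -1.7, 5.5]
width: 0.204
grip_force: 45.9
```

jog_arm([
  [[0, 0, -0.3, 0, 0, 0, -1], [0, 0, -0.5, 0, 0, 0, -1], [0, 0, -0.8, 0, 0, 0, -1], [0, 0, -0.9, 0, 0, 0, -1], [0, 0, -0.9, 0, 0, 0, -1]],
])

```text
time: 10.72
tool_pos: [0.4873, 0.3266, 0.2296]
tcp_rot: [-2.412, -2.013, 0.004]
wrist_force: [-0.4, 0.0, -0.2]
width: 0.206
grip_force: 45.1
```

jog_arm([
  [[0, 0, -0.9, 0, 0, 0, -1], [0, 0, -0.9, 0, 0, 0, -1], [0, 0, -0.9, 0, 0, 0, -1], [0, 0, -0.6, 0, 0, 0, -1], [0, 0, 0, 0, 0, 0, -1]],
])

```text
time: 11.13
tool_pos: [0.4897, 0.3281, 0.334]
tcp_rot: [2.411, 2.012, 0.014]
wrist_force: [1.1, -0.0, -0.0]
width: 0.204
grip_force: 45.2
```

```bash
python3 - <<'E'
from h import *
import pickle
s=read_state();print(s['time'],s['tool_pos'],s['width'],s['q'].round(2))
o={n:cam(n) for n in('side','wrist','top')}
R=Ro.from_rotvec(s['tcp_rot']).as_matrix();X=s['tool_pos']+R@[0,0,.1147]
p,d,c,M=o['side'];u,v=proj(c,M,X);print(u,v,proj(c,M,s['tool_pos']));u,v=int(u),int(v)
a=cv2.resize(p[v-60:v+40,u-50:u+50],None,fx=4,fy=4,interpolation=2)
cv2.imwrite('pics/k.png',np.hstack([a,cv2.resize(o['wrist'][0][:,120:520],(400,400))]))
# lock in top view: brass mask
p,d,c,M=o['top'];h=cv2.cvtColor(p,cv2.COLOR_BGR2HSV)[190:225,380:415]
m=((h[...,0]>10)&(h[...,0]<28)&(h[...,1]>110)&(h[...,2]>70)).astype(np.uint8);ys,xs=np.nonzero(m);print(len(xs));u,v=xs.mean()+380,ys.mean()+190
print('lock top',u,v,onz(c,M,u,v,.123))
p,d,c,M=o['side'];L=proj(c,M,onz(*o['top'][2:],u,v,.123));print(L)
pickle.dump(o,open('o2.pkl','wb'))
E
```

```text
11.1333 [0.48967807 0.32805136 0.33402862] 0.20389904193807107 [ 0.55  0.08  1.76 -0.    1.29  0.73]
302.98655054013216 251.87978020722977 (np.float64(302.7836812899518), np.float64(212.76637177389992))
26
lock top 397.0 207.5 [ 0.4672528 -0.2361235  0.123    ]
(np.float64(324.2151625832427), np.float64(159.62782797498332))
```

View pics/k.png

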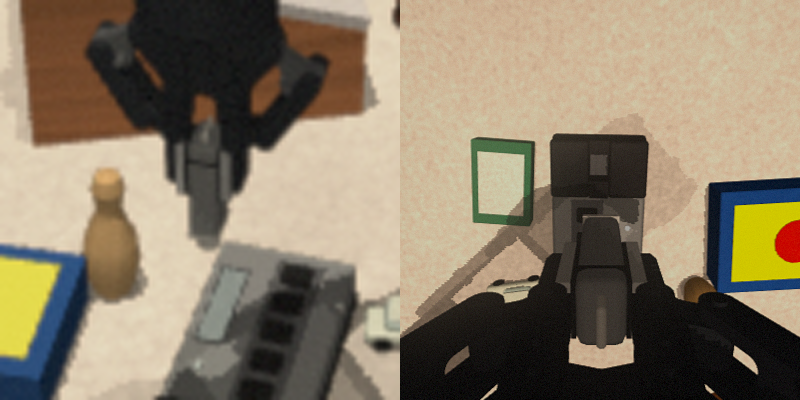

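The key is held straight and the dock is empty; in the side crop the nose is at about (205,243). Next I carry it to the lock and tilt it.

jog_arm([
  [[-0.5, 0, 0, 0, 0, 0, -1], [-0.9, 0.05, 0.02, 0, 0, 0, -1], [-1, 0.05, 0.02, 0, 0, 0, -1], [-1, 0.05, 0.02, 0, 0, 0, -1], [-1, 0.05, 0.02, 0, 0, 0, -1]],
])

```text
time: 11.7
tool_pos: [0.4686, 0.194, 0.323]
tcp_rot: [-2.41, -2.013, 0.007]
wrist_force: [0.3, -0.1, -1.6]
width: 0.207
grip_force: 45.1
```

jog_arm([
  [[-1, 0.05, 0.02, 0, 0, 0, -1], [-1, 0.05, 0.02, 0, 0, 0, -1], [-1, 0.05, 0.02, 0, 0, 0, -1], [-1, 0.05, 0.02, 0, 0, 0, -1], [-1, 0.05, 0.02, 0, 0, 0, -1]],
])

```text
time: 12.12
tool_pos: [0.4488, 0.0452, 0.3203]
tcp_rot: [-2.41, -2.011, 0.006]
wrist_force: [0.7, -1.3, -0.7]
width: 0.202
grip_force: 45.1
```

jog_arm([
  [[-1, 0.05, 0.02, 0, 0, 0, -1], [-1, 0.05, 0.02, 0, 0, 0, -1], [-1, 0.05, 0.02, 0, 0, 0, -1], [-1, 0.05, 0.02, 0, 0, 0, -1], [-1, 0.05, 0.02, 0, 0, 0, -1]],
])

```text
time: 12.53
tool_pos: [0.4292, -0.1032, 0.3174]
tcp_rot: [-2.41, -2.011, 0.004]
wrist_force: [0.5, 1.0, -0.4]
width: 0.206
grip_force: 45.1
```

jog_arm([
  [[-1, 0.05, 0.02, 0, 0, 0, -1], [-1, 0.05, 0.02, 0, 0, 0, -1], [-1, 0.05, 0.02, 0, 0, 0, -1], [-0.7, 0.05, 0.02, 0, 0, 0, -1], [-0.3, 0.05, 0, 0, 0, 0, -1]],
])

```text
time: 12.95
tool_pos: [0.4151, -0.2233, 0.3149]
tcp_rot: [-2.412, -2.007, 0.004]
wrist_force: [0.5, 1.1, -1.4]
width: 0.207
grip_force: 45.1
```

jog_arm([
  [[0, 0, 0, -0.68, 0.32, 0, -1], [0, 0, 0, -0.68, 0.32, 0, -1], [0, 0, 0, -0.68, 0.32, 0, -1], [0, 0, 0, -0.68, 0.32, 0, -1], [0, 0, 0, 0, 0, 0, -1]],
])

```text
time: 13.37
tool_pos: [0.4149, -0.2203, 0.3148]
tcp_rot: [2.292, 1.907, 0.43]
wrist_force: [-0.8, 0.3, -1.6]
width: 0.207
grip_force: 45.1
```

jog_arm([
  [[0, 0, 0, 0, 0, 0, -1], [0, 0, 0, 0, 0, 0, -1], [0, 0, 0, 0, 0, 0, -1], [0, 0, 0, 0, 0, 0, -1], [0, 0, 0, 0, 0, 0, -1]],
])

```text
time: 13.78
tool_pos: [0.4178, -0.2209, 0.3174]
tcp_rot: [2.286, 1.91, 0.428]
wrist_force: [-0.9, -0.0, -0.8]
width: 0.203
grip_force: 45.1
```

```bash
python3 - <<'E'
from h import *
import pickle
s=read_state();R=Ro.from_rotvec(s['tcp_rot']).as_matrix();print(s['time'],s['tool_pos'],R.round(3),s['q'].round(2))
o=cam('wrist');pickle.dump((s,o),open('w5.pkl','wb'));cv2.imwrite('pics/w5.png',o[0])
print(proj(o[2],o[3],[.467,-.236,.123]))
E
```

```text
13.7833 [ 0.41776814 -0.22089684  0.31742935] [[ 0.158  0.941  0.299]
 [ 0.979 -0.189  0.08 ]
 [ 0.132  0.28  -0.951]] [-0.69 -0.25  2.12  0.29  1.1  -0.62]
(np.float64(313.60496940977856), np.float64(226.66513461264188))
```

View pics/w5.png

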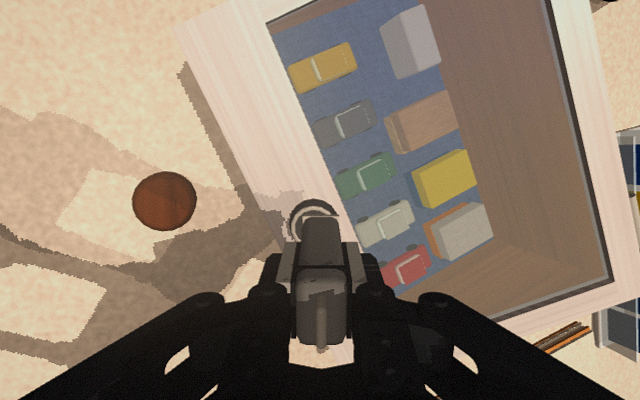

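The lock ring shows at (312,205) but is partly hidden by the key. I shift back 45 mm along tool x to see it whole.

jog_arm([
  [[-0.75, 0, 0, 0, 0, 0, -1], [-0.75, 0, 0, 0, 0, 0, -1], [0, 0, 0, 0, 0, 0, -1], [0, 0, 0, 0, 0, 0, -1], [0, 0, 0, 0, 0, 0, -1]],
])

```text
time: 14.25
tool_pos: [0.4102, -0.2649, 0.3113]
tcp_rot: [2.288, 1.909, 0.429]
wrist_force: [-0.5, -0.2, -0.8]
width: 0.203
grip_force: 45.1
```

jog_arm([
  [[0, 0, 0, 0, 0, 0, -1], [0, 0, 0, 0, 0, 0, -1], [0, 0, 0, 0, 0, 0, -1], [0, 0, 0, 0, 0, 0, -1], [0, 0, 0, 0, 0, 0, -1]],
])

```text
time: 14.67
tool_pos: [0.4102, -0.2649, 0.3116]
tcp_rot: [2.286, 1.909, 0.429]
wrist_force: [0.2, 0.2, -1.0]
width: 0.205
grip_force: 45.1
```

```bash
python3 - <<'E'
from h import *
import pickle
s=read_state();R=Ro.from_rotvec(s['tcp_rot']).as_matrix();print(s['time'],s['tool_pos'],R.round(3))
o=cam('wrist');pickle.dump((s,o),open('w6.pkl','wb'));p,d,c,M=o
v,u=np.mgrid[0:400,0:640]
r=np.stack([(u-c['cx'])/c['fx'],(v-c['cy'])/c['fy'],np.ones_like(u)],-1)*d[...,None]
W=r@M[:3,:3].T+M[:3,3]
L=np.array([.467,-.236,.123]);u0,v0=proj(c,M,L);print(u0,v0)
h=cv2.cvtColor(p,cv2.COLOR_BGR2HSV);m=((h[...,0]>8)&(h[...,0]<30)&(h[...,1]>90)&(np.hypot(u-u0,v-v0)<35)).astype(np.uint8)
n,l,st,ce=cv2.connectedComponentsWithStats(m)
for i in range(1,n):
    if st[i,4]>60: print(st[i],ce[i],onz(c,M,*ce[i],.123),np.median(W[l==i],0))
# rail plane: points on wood rail close to lock (annulus 25-60mm)
C=np.array([-.299,-.0785,.951]);D=W-L
hgt=D@C;rad=np.linalg.norm(D-hgt[...,None]*C,axis=-1)
cy=np.array([-.254,.967,0]);cx=np.cross(cy,C)
k=(abs(D@cy)<.08)&(abs(D@cx)<.020)&(rad>.026)&(abs(hgt)<.04)&(d>0)&(v<220)&(v>60)
P=W[k]
for _ in range(4):
    q=P.mean(0);w=np.linalg.svd(P-q,full_matrices=False)[2][2];w*=np.sign(w[2]);e=(P-q)@w;P=P[abs(e)<max(2*e.std(),.002)]
print('plane n',w,e.std(),len(P),'tilt',np.degrees(np.arccos(w[2])),'yaw',np.degrees(np.arctan2(-w[1],-w[0])),'lock hgt above',(L-q)@w)
cu,cv_=int(u0),int(v0);cv2.imwrite('pics/w6.png',cv2.resize(p[max(cv_-75,0):cv_+75,cu-100:cu+100],None,fx=4,fy=4,interpolation=2))
E
```

```text
14.6667 [ 0.41018647 -0.26487062  0.31158274] [[ 0.158  0.941  0.299]
 [ 0.979 -0.19   0.08 ]
 [ 0.132  0.28  -0.951]]
313.61495743973785 171.7266662655942
[303 163  21  22 351] [313.08831909 173.54415954] [ 0.46631006 -0.2372777   0.123     ] [ 0.46648752 -0.23733909  0.12179359]
plane n [-0.30216195 -0.06919417  0.95074199] 0.0006839976128809223 5100 tilt 18.05822681850721 yaw 12.898170320874318 lock hgt above 0.016593954619570566
```

View pics/w6.png

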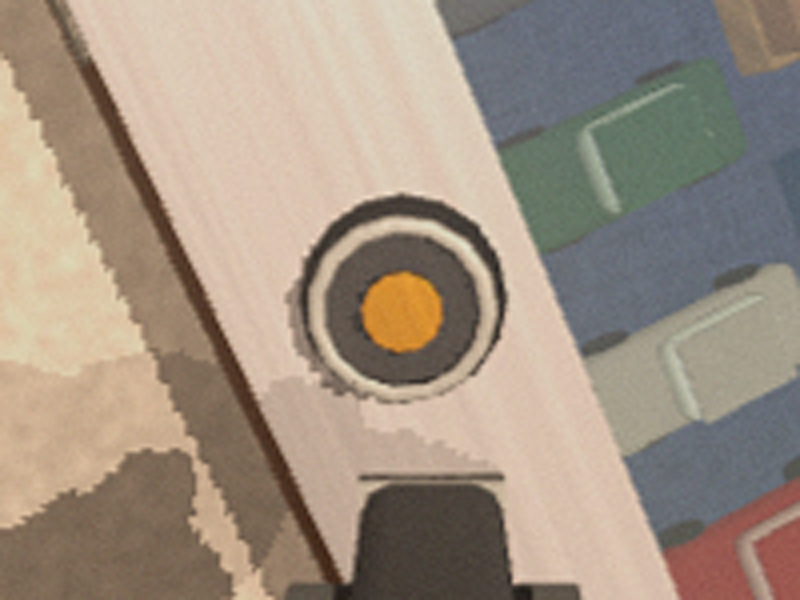

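The crop shows the brass disc centred at (400,311), which is (313,173.5) in the full image, inside the guard ring. The key's handle is centred at column 321. The rail plane tilts 18.06 degrees, as described.

```bash
python3 - <<'E'
from h import *
import pickle
s,(p,d,c,M)=pickle.load(open('w6.pkl','rb'));R=Ro.from_rotvec(s['tcp_rot']).as_matrix()
L=onz(c,M,313.09,173.54,.1225);print(L, R.T@(L-s['tool_pos']))
print(np.array(c['hand_eye'])@np.array([(313.09-c['cx'])/c['fx']*.2769,(173.54-c['cy'])/c['fy']*.2769,.2769,1]))
for yaw in (12.9,14):
    a=np.radians(yaw);n=np.array([-np.sin(np.radians(18))*np.cos(a),-np.sin(np.radians(18))*np.sin(a),np.cos(np.radians(18))])
    t=R.T@-n; print(yaw,t,np.degrees(np.cross([0,0,1],t))/6)
E
```

```text
[ 0.46643538 -0.23734305  0.1225    ] [ 0.01093427 -0.00532211  0.19881174]
[ 0.01025739 -0.00538893  0.20184643  1.        ]
12.9 [-0.01008904  0.00363895  0.99994248] [-0.03474942 -0.0963432   0.        ]
14 [-0.00466121  0.0012447   0.99998836] [-0.01188597 -0.04451128  0.        ]
```

jog_arm([
  [[0.22, -0.1, 0, -0.02, -0.07, 0, -1], [0.22, -0.1, 0, 0, 0, 0, -1], [0, 0, 0.5, 0, 0, 0, -1], [0, 0, 0.6, 0, 0, 0, -1], [0, 0, 0.5, 0, 0, 0, -1]],
])

```text
time: 15.13
tool_pos: [0.4209, -0.2468, 0.2654]
tcp_rot: [2.283, 1.904, 0.422]
wrist_force: [-0.4, 0.1, -1.2]
width: 0.202
grip_force: 45.2
```

jog_arm([
  [[0, 0, 0.4, 0, 0, 0, -1], [0, 0, 0.3, 0, 0, 0, -1], [0, 0, 0, 0, 0, 0, -1], [0, 0, 0, 0, 0, 0, -1], [0, 0, 0, 0, 0, 0, -1]],
])

```text
time: 15.55
tool_pos: [0.4276, -0.2463, 0.2467]
tcp_rot: [2.283, 1.903, 0.422]
wrist_force: [-0.3, 0.6, -1.4]
width: 0.205
grip_force: 45.2
```

```bash
python3 - <<'E'
from h import *
import pickle
s=read_state();R=Ro.from_rotvec(s['tcp_rot']).as_matrix();print(s['time'],s['tool_pos'],R.round(4),s['wrist_force'])
L=np.array([.4664,-.2373,.1225]);print('disc from nose (tool)',R.T@(L-s['tool_pos'])-[-.0008,0,.1147])
o={n:cam(n) for n in('side','wrist')};pickle.dump((s,o),open('o7.pkl','wb'))
N=s['tool_pos']+R@[-.0008,0,.1147]
out=[]
for n,w in(('side',30),('wrist',50)):
    p,d,c,M=o[n];print(n,c['cx'],'disc',proj(c,M,L),'nose',proj(c,M,N));u,v=map(int,proj(c,M,L));print('crop',u-w,v-w,400/(2*w))
    out.append(cv2.resize(p[v-w:v+w,u-w:u+w],(400,400),interpolation=2))
cv2.imwrite('pics/w7.png',np.hstack(out))
E
```

```text
15.55 [ 0.42756143 -0.24627331  0.24667299] [[ 0.1608  0.94    0.3009]
 [ 0.9791 -0.1903  0.0713]
 [ 0.1243  0.2832 -0.951 ]] [-0.34989489  0.55847929 -1.35955493]
disc from nose (tool) [ 0.00039916 -0.00036651  0.01571315]
side 318.47259419226776 disc (np.float64(324.4769531924578), np.float64(159.58210408896252)) nose (np.float64(325.86930647049013), np.float64(155.6434715400772))
crop 294 129 6.666666666666667
wrist 320.84037467867756 disc (np.float64(318.76713115222293), np.float64(216.84788613250248)) nose (np.float64(319.2919497863649), np.float64(227.0611068741258))
crop 268 166 4.0
```

View pics/w7.png

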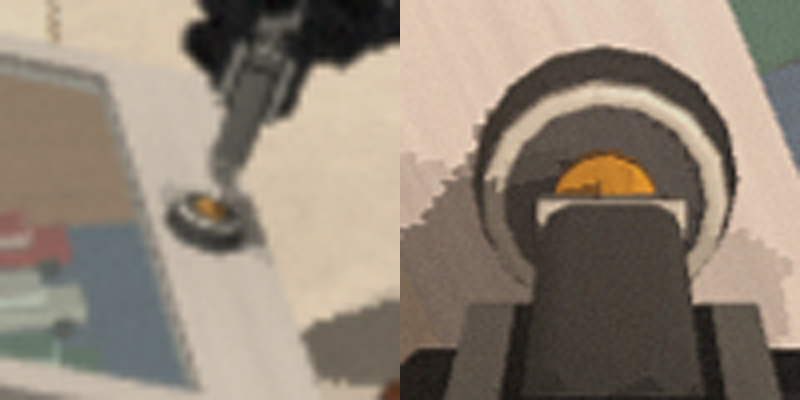

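Wrist crop: the disc is centred at column 606 and the key at column 612, so y needs about -0.7 mm. The side crop shows the nose just above the disc. I check the key's x offset using depth on its side face.

```bash
python3 - <<'E'
from h import *
import pickle
s,o=pickle.load(open('o7.pkl','rb'));R=Ro.from_rotvec(s['tcp_rot']).as_matrix()
p,d,c,M=o['wrist']
for v in range(206,262,4):
    T=[R.T@(pt(c,M,d,u,v)-s['tool_pos']) for u in(313,320,327)]
    print(v,np.median(T,0).round(4),p[v,320])
u,v=np.meshgrid(np.arange(280,362),np.arange(180,255))
r=np.stack([(u-c['cx'])/c['fx'],(v-c['cy'])/c['fy'],np.ones_like(u)],-1)*d[180:255,280:362,None]
T=(r@M[:3,:3].T+M[:3,3]-s['tool_pos'])@R
k=(T[...,2]>.06)&(T[...,2]<.125)&(abs(T[...,0])<.03)
h=cv2.cvtColor(p,cv2.COLOR_BGR2HSV)[180:255,280:362]
b=(h[...,1]>120)&(h[...,0]>8)&(h[...,0]<30)
print('brass',b.sum(),T[b].mean(0),T[b].min(0),T[b].max(0))
for z in(.08,.09,.1): 
    q=T[k&(abs(T[...,2]-z)<.004)];print(z,q[:,0].mean().round(4),q[:,1].min().round(4),q[:,1].max().round(4))
E
```

```text
206 [0.0061 0.0004 0.1314] [ 42 131 198]
210 [0.0038 0.0004 0.1306] [ 44 126 193]
214 [0.0113 0.0004 0.1017] [ 57 111 156]
218 [0.0111 0.0004 0.0964] [56 60 69]
222 [0.0116 0.0004 0.0894] [56 61 70]
226 [0.0114 0.0004 0.0847] [58 66 71]
230 [0.0115 0.0005 0.0793] [52 59 66]
234 [0.0115 0.0005 0.0747] [60 64 73]
238 [0.0113 0.0005 0.0708] [56 62 70]
242 [0.0115 0.0005 0.066 ] [50 60 69]
246 [0.0114 0.0005 0.0623] [51 64 67]
250 [0.0115 0.0005 0.0583] [54 63 70]
254 [0.0113 0.0005 0.055 ] [52 58 65]
258 [0.0114 0.0005 0.0516] [49 57 61]
brass 223 [ 0.004971   -0.00025567  0.12796924] [ 0.00041291 -0.00739356  0.10045197] [0.01176931 0.00706998 0.13631425]
0.08 0.0109 -0.0084 0.0095
0.09 0.0109 -0.0083 0.0094
0.1 0.0109 -0.0087 0.0095
```

jog_arm([
  [[0.04, -0.03, 0, 0, 0, 0, -1], [0, 0, 0.15, 0, 0, 0, -1], [0, 0, 0.15, 0, 0, 0, -1], [0, 0, 0.13, 0, 0, 0, -1], [0, 0, 0, 0, 0, 0, -1]],
])

```text
time: 16.07
tool_pos: [0.4301, -0.2434, 0.2321]
tcp_rot: [2.286, 1.905, 0.421]
wrist_force: [-0.6, 0.7, -0.7]
width: 0.205
grip_force: 45.2
```

jog_arm([
  [[0, 0, 0.03, 0, 0, 0, -1], [0, 0, 0, 0, 0, 0, -1], [0, 0, 0.03, 0, 0, 0, -1], [0, 0, 0, 0, 0, 0, -1], [0, 0, 0, 0, 0, 0, -1]],
])

```text
time: 16.48
tool_pos: [0.4311, -0.2439, 0.232]
tcp_rot: [2.284, 1.904, 0.421]
wrist_force: [-1.1, -0.3, 0.2]
width: 0.204
grip_force: 45.5
```

```bash
python3 - <<'E'
from h import *
s=read_state();R=Ro.from_rotvec(s['tcp_rot']).as_matrix();print(s['time'],'force tool',R.T@s['wrist_force'])
print('disc from nose',R.T@(np.array([.4664,-.2373,.1225])-s['tool_pos'])-[-.0016,.00055,.1147],'tilt diff',R[:,2])
E
```

```text
16.4833 force tool [-0.40833644 -0.97307717 -0.55846678]
disc from nose [5.04740719e-05 4.69899958e-04 5.61141735e-04] tilt diff [ 0.30017172  0.07177959 -0.95118065]
```

jog_arm([
  [[0, 0.01, 0.03, 0, 0, 0, -1], [0, 0, 0, 0, 0, 0, -1], [0, 0, 0.02, 0, 0, 0, -1], [0, 0, 0, 0, 0, 0, -1], [0, 0, 0, 0, 0, 0, -1]],
])

```text
time: 16.9
tool_pos: [0.4318, -0.2438, 0.2306]
tcp_rot: [2.284, 1.903, 0.421]
wrist_force: [-2.6, 0.1, 2.7]
width: 0.203
grip_force: 45.8
```

```bash
cat > st.py <<'E'
from h import *
s=read_state();R=Ro.from_rotvec(s['tcp_rot']).as_matrix();print(s['time'],'force tool',(R.T@s['wrist_force']).round(2))
print('disc from nose',(R.T@(np.array([.4664,-.2373,.1225])-s['tool_pos'])-[-.0016,.00055,.1147]).round(5),'tilt',R[:,2])
E
python3 st.py
```

```text
16.9 force tool [-0.02 -1.71 -3.38]
disc from nose [ 9.0e-05  1.9e-04 -1.0e-03] tilt [ 0.30021993  0.07167943 -0.95117299]
```

jog_arm([
  [[0, 0, 0.03, 0, 0, 0, -1], [0, 0, 0, 0, 0, 0, -1], [0, 0, 0, 0, 0, 0, -1], [0, 0, 0, 0, 0, 0, -1], [0, 0, 0, 0, 0, 0, -1]],
])

```text
time: 17.32
tool_pos: [0.4321, -0.2438, 0.2297]
tcp_rot: [2.284, 1.903, 0.421]
wrist_force: [-3.3, -0.5, 5.0]
width: 0.205
grip_force: 46.0
```

jog_arm([
  [[0, 0, 0, 0, 0, 0, -1], [0, 0, 0, 0, 0, 0, -1], [0, 0, 0, 0, 0, 0, -1], [0, 0, 0, 0, 0, 0, -1], [0, 0, 0, 0, 0, 0, -1]],
])

```text
time: 17.73
tool_pos: [0.4322, -0.2437, 0.2296]
tcp_rot: [2.284, 1.903, 0.421]
wrist_force: [-2.5, 0.1, 4.9]
width: 0.204
grip_force: 46.0
```

```bash
python3 st.py; python3 - <<'E'
from h import *
s=read_state();R=Ro.from_rotvec(s['tcp_rot']).as_matrix()
p,d,c,M=cam('wrist')
T=np.array([[R.T@(pt(c,M,d,u,v)-s['tool_pos']) for u in range(306,338)] for v in(222,230,240)])
for t in T: print(np.median(t,0).round(4))
E
```

```text
17.7333 force tool [ 0.32 -1.   -5.39]
disc from nose [ 6.00e-05  1.60e-04 -2.04e-03] tilt [ 0.30028299  0.07175206 -0.9511476 ]
[0.0114 0.0009 0.0907]
[0.0115 0.0009 0.0801]
[0.0115 0.0009 0.0687]
```

```bash
python3 -c "
from workcell import bot
print(bot.finish_job())"
```

```text
the job is handed in; nothing more can be done
None
```

I pressed buttons 2, 5 and 3 in order, each to its stop, drew the key from the dock, and handed the job in at about 18 s still holding its nose on the lock's brass disc. At hand-in it pressed at about 5 N with the disc about 2 mm in, by the arm's own readings; the verdict was not reported.

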